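# Shut and bolt the honing-guide drawer

### The job

Two small drawer chests stand open on the bench. With the fingertips only, push the drawer that holds the two honing guides fully shut, and then push its bolt by the knob all the way to the right into the keeper, so that the drawer is locked. Grasp and lift nothing, leave the other chest's drawer and bolt as they are, and do not disturb anything else on the bench.

Things in the scene. Friction and masses are not known exactly. Their poses are not given: they have to be found in the camera images.
- guide_chest: The chest to shut: two metal honing guides lie in its drawer. Fixed wooden chest 200 deep (x) x 190 wide (y) x 85 high, origin under its centre; its -x faces the robot, +y is its left seen from the robot. Side walls 20 thick; drawer front 146 wide, 11 to 64 above the bench, flush with the chest front 100 ahead of the origin when shut. The chests look alike and may swap places
- guide_chest_drawer (a joint): Drawer of the chest with the two honing guides: 0 = fully shut, grows in m as it comes out along the chest's -x (0.14 at most); starts 0.085 to 0.115 out, stays where it is left, needs about 3 N to slide
- guide_chest_bolt (a joint): Barrel bolt on the drawer front of the chest with the two honing guides: 0 = drawn back (start), 0.028 m = fully thrown; grows as bolt and knob slide along the chest's -y (right, seen from the robot) into the steel keeper on the chest's right side wall; needs 1.5 N, stays where left, rides with the drawer
- guide_chest_face (a point): Centre of the outer face of the drawer front of the chest with the two honing guides, 37 mm above the bench. The bolt's 3 mm plate and guides take the right half (from 5 mm left of centre); the left half is bare wood, free to push on (say 40 mm left of centre). It moves along the chest's x
- guide_chest_knob (a point): Centre of the round end (16 mm ball) of the bolt's knob on the chest with the two honing guides: it stands out level, 38 mm ahead of the drawer face, 45 mm above the bench, 10 mm right of the drawer's centre while drawn back; a 9 mm thick stem joins it to the bolt 10 mm ahead of the drawer face
- block_chest: The other chest, to be left as it is: a sanding block lies in its drawer. Fixed wooden chest 200 deep (x) x 190 wide (y) x 85 high, origin under its centre; its -x faces the robot, +y is its left seen from the robot. Side walls 20 thick; drawer front 146 wide, 11 to 64 above the bench, flush with the chest front 100 ahead of the origin when shut. The chests look alike and may swap places
- block_chest_face (a point): Centre of the outer face of the drawer front of the chest with the sanding block, 37 mm above the bench. The bolt's 3 mm plate and guides take the right half (from 5 mm left of centre); the left half is bare wood, free to push on (say 40 mm left of centre). It moves along the chest's x
- block_chest_knob (a point): Centre of the round end (16 mm ball) of the bolt's knob on the chest with the sanding block: it stands out level, 38 mm ahead of the drawer face, 45 mm above the bench, 10 mm right of the drawer's centre while drawn back; a 9 mm thick stem joins it to the bolt 10 mm ahead of the drawer face
- guide_a: Grey metal honing guide, 39x64x31, loose in the drawer to shut; origin under its centre
- guide_b: The second such honing guide in the same drawer; origin under its centre
- sanding_block: Cork-brown sanding block, 60x105x29, loose in the other drawer; origin under its centre
- carving_tool: Carving tool with wooden handle, 25x180x25, lying loose on the bench in front of the chests; bystander
- offcut_block: Dark wood offcut, 52x100x56, loose on the bench to the right; bystander
- straight_edge: Reddish wooden straight-edge bar, 46x225x26, loose on the bench to the left; bystander
There are look-alikes about, which are no part of the job. Leave any green look-alike of the guide_a alone. What is shaped like the guide_b but turquoise is not meant.

How it is judged:
By the outcome, as a careful person would: the job done as asked, in the order asked, and still so for the second after the job is handed in, with the robot touching nothing.
It also fails if it takes over 35 s, if anything falls off the work surface, if the arm or the gripper's body presses on something with over 40 N, if the wrist force passes 120 N, or if a joint passes its speed limit or range.

### The arm

A 6-joint arm with a two-finger parallel gripper is mounted at the origin on a cart in front of the work surface, level with it; the furniture and walls round the work are solid. World frame = base frame: x ahead of the robot, y to its left, z up, the work surface at z = 0. Lengths are in mm, angles in rad, forces in N, time in s.
With the tool pointing down it reaches from about 275 to 750 mm from the base axis. Payload 10.2 kg.
Tool frame: the origin (TCP) lies at the very end of the fingers, on their centre line; the grasp point (between the pads) lies 19 mm behind it; z points along the fingers, y is the line along which they close (so a half turn about z gives the same grasp; the last joint's range is limited). The gripper opens to 85 mm and grips with 20 to 120 N. Pads are 22 mm wide; open, the fingers measure 114 mm over their backs; the gripper's body (76 mm by 85 mm) begins 54 mm behind the grasp point. The pads swing forward as they close: fully open they stand 13 mm farther back than shut.
Start: joints at [-1.431, 0.313, 1.498, -0, 1.331, -0.223], TCP at [186.307, -490.837, 231.294] pointing down, gripper open.
Joint ranges: [-2.94, 2.94], [-0.97, 2.17], [0.19, 2.56], [-1.23, 4.37], [0.02, 3.11], [-2.88, 2.88]. Speed limits (rad/s): [2.39, 2.39, 3.01, 3.14, 3.14, 3.14].

### API

Orientations are given as a unit quaternion [w, x, y, z].
In Python, from rig import * gives the robot as it stands. The module is installed in compiled form; this text tells all that it offers.
- The arm moves only by the shell command python3 -m crank 'ROWS' [FORCE]. ROWS is JSON, a list that holds one entry, the list of rows, each a list of 7 numbers: the shift along the tool's x, y, z in units of 25 mm (1.0 is 25 mm), then the turn, a rotation vector about the tool's x, y, z in units of 8 degrees (1.0 is 8 degrees), then the finger opening in mm, from 0 to 85.4. A call has exactly 8 rows; each row shifts and turns the commanded pose from where the row before left it, along the tool's axes as they then stand; what a row does not reach is not made up. A row lasts 1/10 s, in which the tool goes at most 50 mm and 8.59 degrees, less where a joint would pass 70% of its speed; a pose out of reach is approached as far as the arm can. A call is refused whole if a number of a shift passes 1 or a number of a turn 1, either way. A call with a gripper value outside its range is refused whole. The fingers move at their own pace and stop on an object; FORCE is the grip in N (left out, the last holds). Time passes only in rows, so rows that do not move let the fingers close, or fill a call up. It gives the time, the measured TCP pose, the force, the opening and the grip force at its end, in the units of the state.
- sense(): the state, without advancing time (a new reading comes with each control period).
- capture(name): name is "scene" or "side" or "wrist"; returns the picture (384x512x3 uint8, blue, green, red); there is no depth.
- camera_model(name): a dict with "fx", "fy", "cx", "cy" (pixels), "world_from_camera" (4x4, takes a point from camera to world coordinates); the wrist camera has in their place "T_tool_cam" (4x4, takes a point from camera to tool coordinates, whose origin is the TCP and whose axes are the flange's). Camera axes: x right, y up, looking along -z (the intrinsics and any distortion apply to the point x, -y, -z); pixel columns grow to the right and rows downward; lengths in mm; the calibration is good to about 2 mm. A picture is of the moment at which its call begins: read the wrist's pose just before it. camera_model takes no time and is no camera call.
- finish_job(): hands the job in; it is judged then, once.
The state is a dict: "time_s": time; "joints": joint angles; "dq": joint speeds; "tau": joint torques, N m; "eef_pos": TCP position; "ee_rot": TCP orientation; "force": force on the tool from outside, world axes, zero at the start; "wrist_torque": the same for the moment, N m; "grip_width": opening from 0.0 (shut) to 1.0 (fully open); "grip_force": force on a finger pad.
Only numpy, scipy, OpenCV 4.12 (cv2) and the standard library are available. Lean on these libraries where they do the work, as an engineer would, in place of code of your own. Each camera call takes 0.05 s, during which the arm holds its last target. There are 200 camera calls.

## Working session

There is one attempt and no reset: what is moved stays moved. The work goes in short steps, Python scripts to look and compute and a shell command to move; the robot and the scene stay as the last step left them, time stands still between calls to the robot, and variables do not carry over. Pictures are saved under pics/ and viewed, at most 10 in all, crops included, and the job is handed in when it is done.

```bash
mkdir -p pics
python3 - <<'E'
from rig import *
import cv2,numpy as np
a=capture("scene");b=capture("side")
cv2.imwrite("pics/scene.png",a);cv2.imwrite("pics/side.png",b)
for n in("scene","side"):
    m=camera_model(n);print(n,{k:(np.round(v,3).tolist()) for k,v in m.items() if k!='name'})
s=sense();print(s["eef_pos"],s["ee_rot"],s["time_s"],s["grip_width"])
E
```

```text
scene {'fx': 359.907, 'fy': 359.907, 'cx': 256.023, 'cy': 188.061, 'world_from_camera': [[-0.816, 0.389, -0.428, -0.974], [-0.579, -0.56, 0.593, 805.315], [-0.009, 0.731, 0.682, 893.859], [0.0, 0.0, 0.0, 1.0]]}
side {'fx': 415.604, 'fy': 415.604, 'cx': 263.487, 'cy': 198.641, 'world_from_camera': [[-1.0, -0.018, 0.016, 574.959], [0.023, -0.614, 0.789, 951.391], [-0.005, 0.789, 0.614, 759.87], [0.0, 0.0, 0.0, 1.0]]}
[ 186.27934263 -490.60176946  230.79743972] [-5.82527857e-04  9.83595131e-01  1.80389242e-01  2.58397034e-05] 0.1 0.9998704410727435
```

View pics/scene.png

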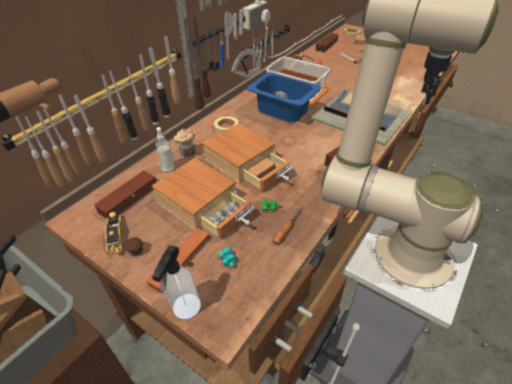

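View pics/side.png

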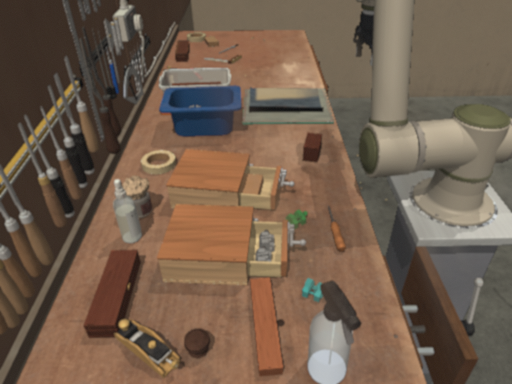

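The guides are in the left (+y) chest: side picture guides about (265,243), knob about (298,243). The block chest's knob is about (287,182), with a green look-alike between at (298,217) and the carving tool at (337,230). Next I enlarge for precise corners.

Run:
```python
import cv2,numpy as np
a=cv2.imread("pics/side.png")[165:290,150:350];b=cv2.imread("pics/scene.png")[125:250,145:310]
a=cv2.resize(a,None,fx=4,fy=4,interpolation=cv2.INTER_CUBIC)
b=cv2.resize(b,None,fx=4,fy=4,interpolation=cv2.INTER_CUBIC)
for im,ox,oy in((a,150,165),(b,145,125)):
    for k in range(0,im.shape[1],80): cv2.putText(im,str(ox+k//4),(k,10),0,.35,(0,0,255));cv2.line(im,(k,0),(k,5),(0,0,255))
    for k in range(0,im.shape[0],80): cv2.putText(im,str(oy+k//4),(0,k+4),0,.35,(0,0,255))
cv2.imwrite("pics/a.png",a);cv2.imwrite("pics/b.png",b)
```

```text
(no output)
```

View pics/a.png

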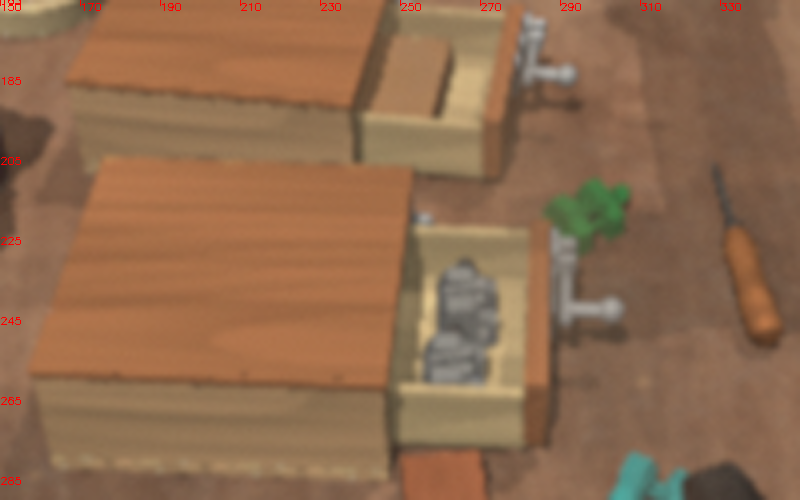

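View pics/b.png

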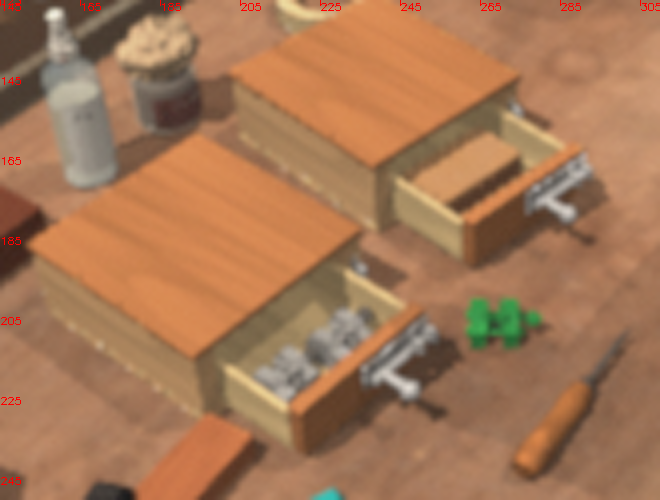

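```bash
cat > h.py <<'E'
from rig import *
import numpy as np
def ray(n,u,v):
    m=camera_model(n);T=np.array(m["world_from_camera"])
    d=T[:3,:3]@np.array([(u-m["cx"])/m["fx"],-(v-m["cy"])/m["fy"],-1]);return T[:3,3],d/np.linalg.norm(d)
def plane(n,u,v,z):
    o,d=ray(n,u,v);return o+d*(z-o[2])/d[2]
def tri(*obs):
    A=0;b=0
    for n,u,v in obs:
        o,d=ray(n,u,v);P=np.eye(3)-np.outer(d,d);A=A+P;b=b+P@o
    return np.linalg.solve(A,b)
E
python3 - <<'E'
from h import *
np.set_printoptions(precision=1,suppress=True)
A=lambda x,y:("side",x/4-.375+150,y/4-.375+165)
B=lambda x,y:("scene",x/4-.375+145,y/4-.375+125)
for n,a,b,z in [("topFR",A(413,168),B(360,232),85),("topFL",A(387,387),B(196,356),85),("topBL",A(30,375),B(30,243),85),("topBR",A(105,157),B(200,133),85),
 ("dR",A(551,222),B(425,313),64),("dL",A(549,387),B(305,415),64),("knob",A(612,308),B(408,392),45),
 ("blkknob",A(568,74),B(567,212),45),("blkFR",A(385,0),B(519,78),85),("blkFL",A(353,108),B(374,165),85)]:
    print(n,plane(*a,z),plane(*b,z),tri(a,b))
for n,a,z in [("tool tip",B(628,333),5),("tool end",B(525,470),12),("green",B(500,322),15),("green tip",B(540,320),15),("teal",A(630,470),15)]:print(n,plane(*a,z))
E
```

```text
topFR [586.  116.9  85. ] [580.9 121.4  85. ] [585.3 115.8  81.5]
topFL [601.  309.3  85. ] [597.2 305.3  85. ] [601.5 302.1  78.4]
topBL [800.6 294.6  85. ] [798.6 289.3  85. ] [803.4 286.7  78.7]
topBR [786.6  99.7  85. ] [782.4  98.5  85. ] [788.1  93.3  79.5]
dR [498.3 148.4  64. ] [492.7 150.9  64. ] [497.3 144.5  58.5]
dL [509.3 291.9  64. ] [503.6 290.3  64. ] [508.5 285.1  56.3]
knob [464.2 208.5  45. ] [463.9 213.9  45. ] [464.  213.3  47.1]
blkknob [472.3 -39.1  45. ] [474.3 -38.7  45. ] [472.7 -35.9  47.5]
blkFR [606.  -81.1  85. ] [ 590.6 -136.4   85. ] [ 611.9 -169.3   41.4]
blkFL [626.3  51.3  85. ] [624.8  44.7  85. ] [627.3  42.   80. ]
tool tip [371.5  24.8   5. ]
tool end [360.1 203.7  12. ]
green [463.1  84.5  15. ]
green tip [436.5  63.   15. ]
teal [462.3 312.3  15. ]
```

```bash
python3 -m crank '[[[0,0,0,0,0,0.8,0],[0,0,0,0,0,0.8,0],[0,0,0,0,0,0.8,0],[0,0,0,0,0,0.8,0],[0.28,-1,0,0,0,0,0],[0.28,-1,0,0,0,0,0],[0.28,-1,0,0,0,0,0],[0.28,-1,0,0,0,0,0]]]'
python3 -m crank '[[[0.28,-1,0,0,0,0,0],[0.28,-1,0,0,0,0,0],[0.28,-1,0,0,0,0,0],[0.28,-1,0,0,0,0,0],[0.28,-1,0,0,0,0,0],[0.28,-1,0,0,0,0,0],[0.28,-1,0,0,0,0,0],[0.28,-1,0,0,0,0,0]]]'
python3 -m crank '[[[0.28,-1,0,0,0,0,0],[0.28,-1,0,0,0,0,0],[0.28,-1,0,0,0,0,0],[0.28,-1,0,0,0,0,0],[0.28,-1,0,0,0,0,0],[0.28,-1,0,0,0,0,0],[0.28,-1,0,0,0,0,0],[0.28,-1,0,0,0,0,0]]]'
```

```text
time_s: 0.9
eef_pos: [222.8, -392.4, 231.0]
ee_rot: [-0.0, 0.999, -0.042, -0.0]
force: [1.5, -0.1, 0.7]
grip_width: 0.0
grip_force: 0.0
time_s: 1.7
eef_pos: [295.3, -197.8, 231.1]
ee_rot: [-0.0, 0.999, -0.042, -0.0]
force: [-0.2, -0.7, -0.2]
grip_width: 0.0
grip_force: 0.0
time_s: 2.5
eef_pos: [367.9, -3.2, 231.2]
ee_rot: [-0.0, 0.999, -0.042, -0.0]
force: [0.4, 0.1, 0.3]
grip_width: -0.0
grip_force: 0.0
```

```bash
python3 -m crank '[[[0.28,-1,0,0,0,0,0],[0.28,-1,0,0,0,0,0],[0.28,-1,0,0,0,0,0],[0.28,-1,0,0,0,0,0],[0.28,-1,0,0,0,0,0],[0.28,-1,0,0,0,0,0],[0.28,-1,0,0,0,0,0],[0.28,-1,0,0,0,0,0]]]'
python3 -m crank '[[[0.2,-1,0,0,0,0,0],[0.2,-1,0,0,0,0,0],[0.15,-1,0,0,0,0,0],[0,0,1,0,0,0,0],[0,0,1,0,0,0,0],[0,0,1,0,0,0,0],[0,0,1,0,0,0,0],[0,0,0,0,0,0,0]]]'
python3 - <<'E'
from rig import *
import cv2,numpy as np
a=capture("side")[150:300,190:390];b=capture("scene")[110:260,170:370]
cv2.imwrite("pics/c.png",cv2.resize(np.vstack([a,b]),None,fx=2,fy=2,interpolation=cv2.INTER_CUBIC))
E
```

```text
time_s: 3.3
eef_pos: [440.5, 191.3, 231.0]
ee_rot: [0.0, 0.999, -0.042, -0.0]
force: [-0.2, -0.2, -0.3]
grip_width: 0.001
grip_force: 0.0
time_s: 4.1
eef_pos: [458.6, 263.3, 128.3]
ee_rot: [0.001, 0.999, -0.042, -0.003]
force: [-0.3, 0.5, 0.4]
grip_width: -0.003
grip_force: 0.0
```

View pics/c.png

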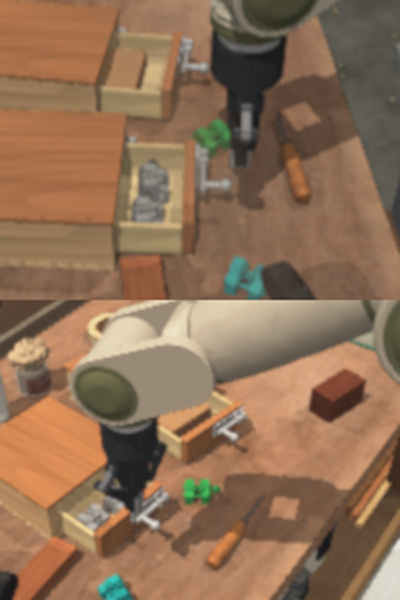

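The side crop shows the closed fingers ahead of the guide chest, above and clear of the knob (215,183). The scene crop agrees.

```bash
python3 -m crank '[[[0,0,0.9,0,0,0,0],[0,0,0.9,0,0,0,0],[0,0,0.9,0,0,0,0],[0,0,0.9,0,0,0,0],[0.4,0,0,0,0,0,0],[0.4,0,0,0,0,0,0],[0.3,0,0,0,0,0,0],[0.2,0,0,0,0,0,0]]]'
python3 -m crank '[[[0.2,0,0,0,0,0,0],[0.3,0,0,0,0,0,0],[0.4,0,0,0,0,0,0],[0.4,0,0,0,0,0,0],[0.4,0,0,0,0,0,0],[0.4,0,0,0,0,0,0],[0.3,0,0,0,0,0,0],[0.2,0,0,0,0,0,0]]]'
```

```text
time_s: 5.0
eef_pos: [494.5, 261.1, 42.7]
ee_rot: [-0.0, 0.999, -0.042, 0.001]
force: [-0.7, -0.5, 0.2]
grip_width: -0.003
grip_force: 0.0
time_s: 5.8
eef_pos: [558.2, 255.5, 41.2]
ee_rot: [-0.0, 0.999, -0.042, 0.0]
force: [-3.1, 1.2, 2.8]
grip_width: -0.004
grip_force: 1.7
```

```bash
python3 -m crank '[[[0.15,0,0,0,0,0,0],[0.15,0,0,0,0,0,0],[0.1,0,0,0,0,0,0],[0.1,0,0,0,0,0,0],[0.1,0,0,0,0,0,0],[0.1,0,0,0,0,0,0],[0,0,0,0,0,0,0],[0,0,0,0,0,0,0]]]'
```

```text
time_s: 6.6
eef_pos: [575.4, 254.0, 41.4]
ee_rot: [0.0, 0.999, -0.042, 0.001]
force: [0.3, -0.5, -0.4]
grip_width: -0.0
grip_force: 0.1
```

```bash
python3 -m crank '[[[0.08,0,0,0,0,0,0],[0.06,0,0,0,0,0,0],[0.06,0,0,0,0,0,0],[0.06,0,0,0,0,0,0],[0.04,0,0,0,0,0,0],[0.04,0,0,0,0,0,0],[0.04,0,0,0,0,0,0],[0.04,0,0,0,0,0,0]]]'
```

```text
time_s: 7.4
eef_pos: [582.9, 253.6, 41.0]
ee_rot: [0.0, 0.999, -0.042, -0.003]
force: [-20.4, 1.2, 8.2]
grip_width: 0.003
grip_force: 1.4
```

The drawer hit its stop (20 N). I back off and go to the knob.

```bash
python3 -m crank '[[[-0.4,0,0,0,0,0,0],[-0.6,0,0,0,0,0,0],[0,0,0.35,0,0,0,0],[0,0.2,0,0,0,0,0],[0,0.2,0,0,0,0,0],[0,0.2,0,0,0,0,0],[0,0.2,0,0,0,0,0],[0,0,0,0,0,0,0]]]'
python3 - <<'E'
from rig import *
import cv2,numpy as np
a=capture("side")[170:290,210:330];b=capture("scene")[130:250,160:280]
cv2.imwrite("pics/d.png",cv2.resize(np.hstack([a,b]),None,fx=3,fy=3,interpolation=cv2.INTER_CUBIC))
E
```

```text
time_s: 8.2
eef_pos: [559.1, 234.7, 32.7]
ee_rot: [0.0, 0.999, -0.042, 0.0]
force: [-0.4, 0.4, -0.8]
grip_width: -0.004
grip_force: 0.0
```

View pics/d.png

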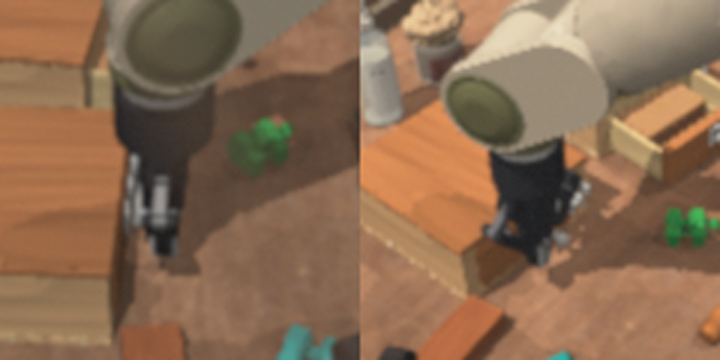

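The drawer is shut and flush; the finger (side crop 163,240) is just left of the knob. Now the bolt.

```bash
python3 -m crank '[[[0,0.2,0,0,0,0,0],[0,0.2,0,0,0,0,0],[0,0.2,0,0,0,0,0],[0,0.15,0,0,0,0,0],[0,0.15,0,0,0,0,0],[0,0.15,0,0,0,0,0],[0,0.1,0,0,0,0,0],[0,0,0,0,0,0,0]]]'
```

```text
time_s: 9.1
eef_pos: [556.4, 206.5, 32.6]
ee_rot: [0.0, 0.999, -0.042, -0.0]
force: [-0.3, 0.4, 0.2]
grip_width: -0.001
grip_force: 0.0
```

```bash
python3 -m crank '[[[0,0.1,0,0,0,0,0],[0,0.06,0,0,0,0,0],[0,0.06,0,0,0,0,0],[0,0.06,0,0,0,0,0],[0,0.05,0,0,0,0,0],[0,0.05,0,0,0,0,0],[0,0.05,0,0,0,0,0],[0,0.05,0,0,0,0,0]]]'
```

```text
time_s: 9.9
eef_pos: [555.5, 195.8, 32.7]
ee_rot: [-0.001, 0.999, -0.042, 0.0]
force: [1.4, 11.5, -0.9]
grip_width: 0.0
grip_force: 5.8
```

```bash
python3 -m crank '[[[0,0.05,0,0,0,0,0],[0,0.05,0,0,0,0,0],[0,0.03,0,0,0,0,0],[0,0,0,0,0,0,0],[0,0,0,0,0,0,0],[0,0,0,0,0,0,0],[0,0,0,0,0,0,0],[0,0,0,0,0,0,0]]]'
python3 -m crank '[[[0,-0.5,0,0,0,0,0],[0,-0.7,0,0,0,0,0],[-0.3,0,-0.7,0,0,0,0],[-0.3,0,-1,0,0,0,0],[-0.3,0,-1,0,0,0,0],[-0.3,-1,-1,0,0,0,0],[0,-1,-1,0,0,0,0],[0,-1,0,0,0,0,0]]]'
python3 - <<'E'
from rig import *
import cv2,numpy as np
a=capture("side")[160:290,190:330];b=capture("scene")[120:250,160:300]
cv2.imwrite("pics/e.png",cv2.resize(np.vstack([a,b]),None,fx=2.3,fy=2.3,interpolation=cv2.INTER_CUBIC))
cv2.imwrite("pics/side2.png",capture("side"))
E
```

```text
time_s: 10.7
eef_pos: [555.4, 195.1, 32.8]
ee_rot: [-0.003, 0.999, -0.042, 0.001]
force: [1.8, 22.2, -2.0]
grip_width: 0.001
grip_force: 11.1
time_s: 11.5
eef_pos: [535.3, 300.6, 154.0]
ee_rot: [-0.001, 0.999, -0.042, 0.003]
force: [-0.2, -0.9, 0.2]
grip_width: -0.0
grip_force: 0.0
```

View pics/e.png

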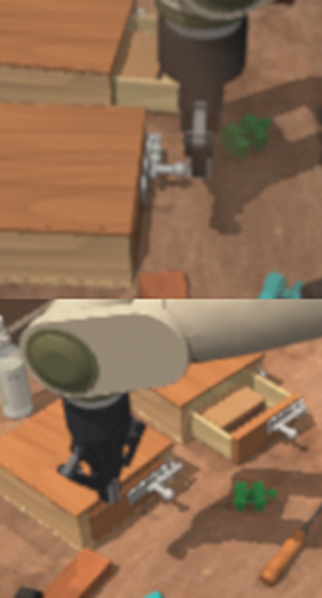

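The drawer is shut, with the knob at about scene (232,204), side (269,233). I check it against the expected thrown position.

Run:
```python
from h import *
for p in (plane("scene",232.2,203.9,45),plane("side",190+182/2.3,160+169/2.3,45)):
    d=p[:2]-[591.5,212.7];print(p, d@[.9968,-.08], d@[.08,.9968])
```

```text
[551.86897994 175.04520803  45.        ] -36.49181744124255 -40.70477824423375
[545.86553969 176.58807003  45.        ] -42.599475637616656 -39.647128621490026
```

```bash
python3 -c "
from rig import *
print(finish_job())"
```

```text
the job is handed in; nothing more can be done
None
```

I pushed the honing-guide drawer shut to its stop (20 N) and threw its bolt to its stop in the keeper (22 N). The cameras put the knob about 40 mm right of centre (38 mm expected). The other chest looked as it did at the start in the last pictures, and I handed the job in at about 12 s; no verdict came back.

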